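Open the air-filter lid of a bench-top degasser

ROBOT

A 7-joint arm with a two-finger parallel gripper is mounted at the origin on the work surface. World frame = base frame: x ahead of the robot, y to its left, z up, the work surface at z = 0. Lengths are in m, angles in rad, forces in N, time in s.
With the tool pointing down it reaches from about 0.4 to 0.925 m from the base axis. Payload 4.1 kg.
Tool frame: the origin (TCP) lies midway between the tips of the shut fingers; the grasp point (between the pads) lies 19 mm behind it; z points along the fingers, x is the direction in which the jaws open and shut, and the axes are right-handed (so a half turn about z gives the same grasp; the last joint's range is limited). The gripper opens to 85 mm and grips with 20 to 120 N. Pads are 22 mm wide; open, the fingers measure 114 mm over their backs; the gripper's body (76 mm by 85 mm) begins 54 mm behind the grasp point. The pads swing forward as they close: fully open they stand 13 mm farther back than shut.
Start: joints at [-1.26, 0.398, 0.045, 1.537, -0.019, 1.207, -0.051], TCP at [0.259, 0.596, 0.231] pointing down, gripper open.
Joint ranges: [-2.82, 2.82], [-0.49, 2.23], [-1.37, 1.46], [0, 2.46], [-1.36, 4.5], [0.23, 2], [-2.94, 2.94]. Speed limits (rad/s): [2.57, 2.57, 3.14, 3.14, 3.14, 3.14, 3.14].

INTERFACE

Orientations are given as a unit quaternion [w, x, y, z].
In Python, from workcell import arm, kinematics, imaging, order gives the robot as it stands. Calls block until the motion is done:
- arm.move_pose(position, orientation): joint-space move of the TCP to a pose.
- arm.movel(position, rate=0.15, orientation=None): straight line of the TCP; orientation=None keeps the orientation; rate is the mean speed in m/s.
- arm.movej(angles): joint-space move.
- arm.move_gripper(opening, grasp_force=None): finger opening in m; grasp_force is the grip in N (None keeps the last); returns when the fingers have stopped.
- arm.wait(seconds).
- kinematics.solve_ik(position, orientation): joint angles nearest the present ones, or None.
- imaging.read_camera(name): name is "scene" or "top" or "wrist"; returns a dict with "pixels" (384x512x3 uint8, blue, green, red), "K" (3x3 intrinsics, pixels), "extrinsics" (4x4, takes a point from camera to world coordinates); the wrist camera has in their place "tool_from_camera" (4x4, takes a point from camera to tool coordinates, whose origin is the TCP and whose axes are the tool frame's). Camera axes: x right, y down, z forward; pixel columns grow to the right and rows downward; lengths in m; the calibration is good to about 2 mm. The wrist camera is an equidistant fisheye: a pixel r from the principal point sees the ray r / f radians off the axis. A picture is of the moment at which its call begins: read the wrist's pose just before it. There is no depth.
A pose or a line that the arm cannot do raises arm.MotionError and nothing moves.
- order.finish_job(): hands the job in, once; it reports no verdict.
Readings, each from a call of its own:
- arm.get_clock(): time.
- arm.get_q(): joint angles.
- arm.get_joint_velocities(): joint speeds.
- arm.get_joint_efforts(): joint torques, N m.
- arm.get_tcp_pos(): TCP position.
- arm.get_eef_rot(): TCP orientation.
- arm.get_force(): force on the tool from outside, world axes, zero at the start.
- arm.get_moment(): the same for the moment, N m.
- arm.get_gripper_width(): finger opening in m.
Only numpy, scipy, OpenCV 4.12 (cv2) and the standard library are available. Lean on these libraries where they do the work, as an engineer would, in place of code of your own. Each camera call takes 0.05 s, during which the arm holds its last target. There are 200 camera calls.

TASK

The air filter in the top of the low white degasser is due for cleaning: press the snap tab behind its slotted filter lid down until the lid pops loose, then push the lid along its guide rails until it is right off its seat and the filter lies fully open. Leave the lid lying flat on the degasser's top. This is fingertip work: do not lift the lid, and leave everything else standing where it is.

Things in the scene. Friction and masses are not known exactly. Their poses are not given: they have to be found in the camera images.
- degasser: Low white bench instrument fixed to the bench, 250 (x) x 310 (y) x 90 mm high, dark band on its front (-x). Origin: centre of its footprint at bench level, z up; flat top at z = 90. Along the middle of the top (x = 0): bare deck y = -155 to 10 mm, where the lid ends; the lid's seat y = 10 to 103; a light grey console 10 mm high, y = 103 to 153, with the snap tab in it. The lid slides off towards -y.
- seat_end (a point): Where the seat ends and the bare deck begins: x 0, y 10, z 90 mm of the degasser. The seat is a 96 x 76 mm filter bay (y = 12 to 88) between two light grey guide rails, 9 mm high, outer faces at x = +-68.5 mm; their lips overlap the lid's side flanges, so that it can only slide. On the deck nothing guides or stops it.
- lid: Loose grey slotted plastic lid, about 80 g, 110 (x) x 100 (y) x 16 mm high, plus a 6 mm flange along each side (122 mm in all) and a ridge on top. Origin: centre of its underside, seated at x 0, y 50, z 90 mm of the degasser, axes alike. Once the tab lets go, two spring plungers (under 3 N) shove it 12 mm towards -y in about 0.2 s and it stays unlatched; it then slides with 0.3 to 0.8 N of friction.
- tab (a joint): Travel of the snap tab, m: 0 = up, 0.006 = fully pressed down. It springs back up when let go. The lid is free from about 0.0045; pressing takes 2 N at first and up to about 7 N at the bottom.
- tab_top (a point): Centre of the top face of the snap tab's grey ribbed thumb pad, 36 (x) x 32 (y) mm. Up, this face stands 18 mm above the degasser's top, 8 mm above the console around it and 2 mm above the lid; it moves straight down. It lies 22 mm behind (+y of) the seated lid's rear wall.
- ridge (a point): Middle of the rear (+y) face of the lid's thumb ridge, 6 mm above the lid's top face and 6 mm below the ridge's top. The ridge is 70 mm long (x), 7 mm thick (y), 12 mm high; 16.5 mm of flat lid lie behind it. Push here towards -y.
- lid_tail_left (a point): Rear corner (x = -61, y = +50, z = 0 mm) of the lid. It is off its seat when both rear corners are beyond y = +10 mm of the degasser.
- lid_tail_right (a point): The other rear corner of the lid (x = +61, y = +50, z = 0 mm).
- vial: Small glass vial with white cap, 27 mm across, 45 mm high, standing on the degasser's top on its +x side beside the deck. Origin: centre of its base. Leave alone.
- fitting: Steel hex tube fitting, 22 mm across, 28 mm high, standing on the degasser's top on its -x (front) side. Origin: centre of its base. Leave alone.
- reagent: Reagent bottle with blue cap, 86 mm across, 175 mm high, on the bench. Origin: centre of its base. Leave alone.
- beaker: Glass beaker, 68 mm across, 85 mm high, on the bench. Origin: centre of its base. Leave alone.
- vialtray: White open divided tray, 120 x 90 x 35 mm, on the bench. Origin: centre of its base. Leave alone.
- driver: Screwdriver, 190 mm, lying on the bench. Leave alone.
- pen: Pen, 147 mm long, lying on the bench. Leave alone.
Not all that is in view belongs to the job. What is shaped like the lid but red or turquoise is not meant.

How it is judged:
On the way, in this order (a step that is already met when the one before it is completed fails the run):
1. the snap tab is pressed in while the lid is still on its seat (value of joint tab above 0.0035 m and y of lid in the frame of degasser above 0.025 m), for 0.02 s.
2. the lid has been pushed right off its seat (y of each of lid_tail_left, lid_tail_right in the frame of degasser below 0.01 m), for 0.2 s.
At the end, for the whole second after the job is handed in: The lid is off its seat (both rear corners beyond the rail ends, y < 10 mm in the degasser's frame) and lies flat (within 0.08 rad) and at rest on the degasser's top (its underside within 5 mm of it) (all of step 2 and z of lid in the frame of degasser between 0.085 and 0.095 m and angle between lid's own z axis and vertical below 0.08 rad and linear speed of lid below 0.01 m/s); the robot touches nothing.
It fails at once if the lid is lifted (12 mm or more off the degasser's top) or tipped up (over 0.25 rad) (z of lid in the frame of degasser above 0.102 m or angle between lid's own z axis and vertical above 0.25 rad).
It fails at once if a bystander is moved by more than 25 mm or knocked over (distance of any of vial, fitting, reagent, beaker, vialtray, driver, pen from where it was at the start of the episode above 0.025 m or angle between any of vial, fitting, reagent, beaker, vialtray, driver, pen's own z axis and vertical above 0.5 rad).
It also fails if it takes over 38 s, if anything falls off the work surface, if the arm or the gripper's body presses on something with over 40 N, if the wrist force passes 120 N, or if a joint passes its speed limit or range.

## Working session

There is one attempt and no reset: what is moved stays moved. The work goes in short steps, each a Python script; the robot and the scene stay as the last script left them, time stands still between calls to the robot, and variables do not carry over. Pictures are saved under pics/ and viewed, about 8 in all and at most 12, crops included, and the job is handed in when it is done.

```bash
mkdir -p pics
python3 - <<'E'
from workcell import arm, imaging
import cv2,numpy as np
for n in("scene","top"):
    c=imaging.read_camera(n); cv2.imwrite(f"pics/{n}1.png",c["pixels"]); np.savez(f"{n}.npz",K=c["K"],E=c["extrinsics"])
    print(n,c["K"].round(1).tolist(),c["extrinsics"].round(3).tolist())
print(arm.get_clock(),arm.get_tcp_pos(),arm.get_eef_rot())
E
```

```text
scene [[366.0, 0.0, 255.7], [0.0, 366.0, 195.4], [0.0, 0.0, 1.0]] [[-0.87, 0.279, -0.407, 0.925], [0.493, 0.504, -0.709, 0.756], [0.008, -0.817, -0.576, 0.738], [0.0, 0.0, 0.0, 1.0]]
top [[360.1, 0.0, 253.3], [0.0, 360.1, 195.5], [0.0, 0.0, 1.0]] [[0.021, -0.981, 0.19, 0.264], [-1.0, -0.022, -0.005, -0.01], [0.009, -0.19, -0.982, 1.226], [0.0, 0.0, 0.0, 1.0]]
0.1 [0.25873761 0.59566671 0.2303778 ] [ 5.31855991e-04  8.36158716e-01  5.48486872e-01 -6.85432090e-04]
```

View pics/top1.png

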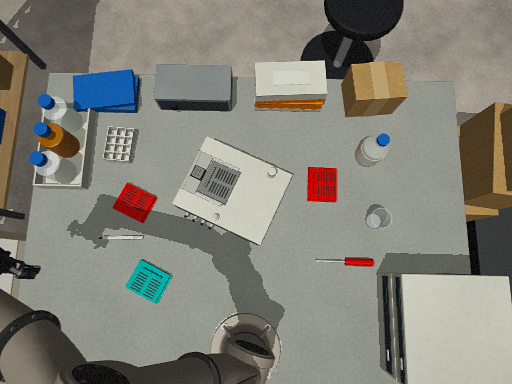

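View pics/scene1.png

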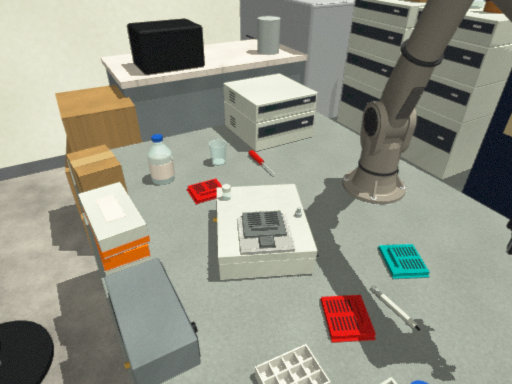

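The degasser's top is the white quad near (233,190) in the top view, with the grey lid at (217,182) and the tab at (199,172). Next I'll enlarge that area.

Run:
```python
import cv2
a=cv2.imread("pics/top1.png")[130:255,165:305]
b=cv2.imread("pics/scene1.png")[175:285,205:325]
cv2.imwrite("pics/c_top.png",cv2.resize(a,None,fx=5,fy=5,interpolation=cv2.INTER_CUBIC)[:600])
cv2.imwrite("pics/c_sc.png",cv2.resize(b,None,fx=5,fy=5,interpolation=cv2.INTER_CUBIC))
```

```text
(no output)
```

View pics/c_top.png

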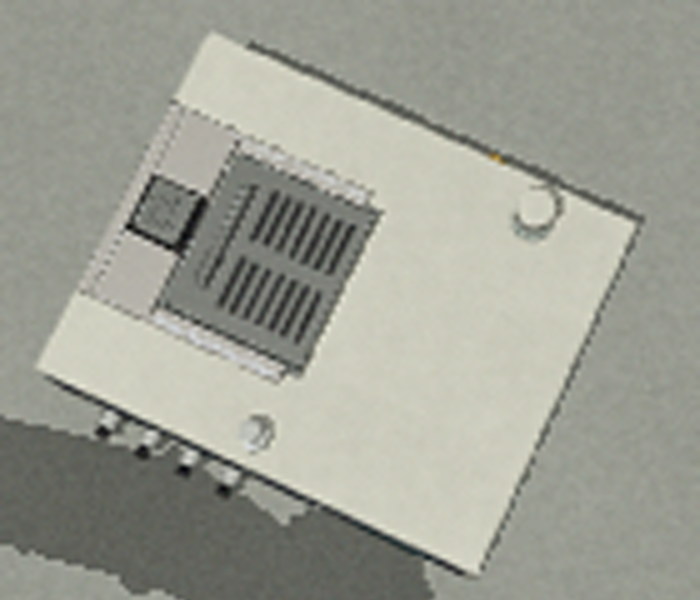

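View pics/c_sc.png

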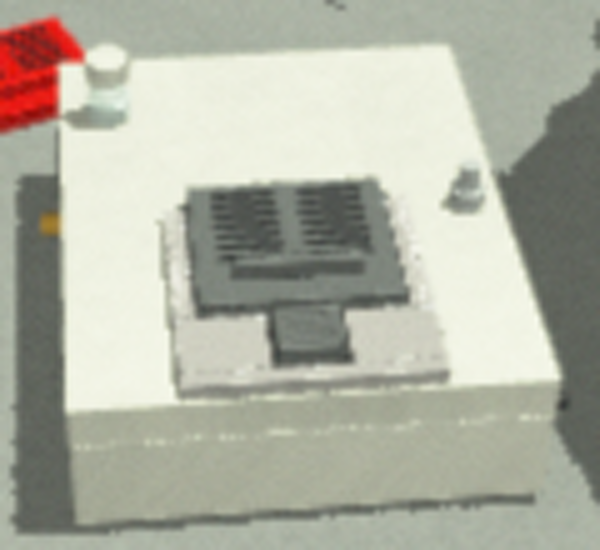

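```bash
cat > fit.py <<'E'
import numpy as np
from scipy.optimize import least_squares
T=np.load("top.npz");S=np.load("scene.npz")
def pix(c,p):
    q=np.linalg.inv(c["E"])@np.c_[p,np.ones(len(p))].T; q=c["K"]@q[:3]; return (q[:2]/q[2]).T
un=lambda uv,o:(np.array(uv,float)+.5)/5-.5+o
P=np.array([[.125,.155,.09],[.125,-.155,.09],[-.125,-.155,.09],[-.125,.155,.09],[0,.122,.108]])
ut=un([[212,32],[643,218],[480,575],[38,370],[167,211]],[165,130])
us=un([[68,410],[60,62],[450,45],[558,380],[311,329]],[205,175])
def w(s,p): c,d=np.cos(s[2]),np.sin(s[2]); return np.c_[s[0]+c*p[:,0]-d*p[:,1], s[1]+d*p[:,0]+c*p[:,1], p[:,2]]
def res(s,both=(1,1)): return np.r_[both[0]*(pix(T,w(s,P))-ut).ravel(),both[1]*(pix(S,w(s,P))-us).ravel()]
for b in((1,1),(1,0),(0,1)):
    r=least_squares(lambda s:res(s,b),[.5,0,-.4]); print(b,r.x.round(4),r.fun.round(1).tolist())
    if b==(1,1): np.save("pose.npy",r.x); print("tab",w(r.x,P[4:]))
E
python3 fit.py
```

```text
(1, 1) [ 0.5037  0.0513 -0.4134] [-0.3, 0.2, -0.9, 1.4, -0.4, 0.2, -0.2, -0.0, -0.0, 0.2, -0.5, 0.3, -0.7, 0.4, -0.9, -0.1, 0.3, -0.3, -0.6, -1.1]
tab [[0.55269916 0.1630428  0.108     ]]
(1, 0) [ 0.5051  0.0501 -0.4078] [-0.2, -0.1, -0.6, 0.6, 0.3, -0.4, 0.2, -0.1, 0.3, -0.0, -0.0, 0.0, -0.0, 0.0, -0.0, -0.0, -0.0, -0.0, -0.0, -0.0]
(0, 1) [ 0.5027  0.0526 -0.4202] [-0.0, 0.0, -0.0, 0.0, -0.0, 0.0, -0.0, -0.0, -0.0, 0.0, -0.4, 0.3, 0.1, 0.3, -0.0, 0.1, 0.6, 0.1, -0.3, -0.9]
```

Both cameras agree to about 2 mm. I'll shut the fingers, go above the tab and look with the wrist camera.

```bash
cat > h.py <<'E'
import numpy as np
from workcell import arm,kinematics,imaging,order
s=np.load("pose.npy")
def W(x,y,z): c,d=np.cos(s[2]),np.sin(s[2]); return [s[0]+c*x-d*y,s[1]+d*x+c*y,z]
def D(p): c,d=np.cos(s[2]),np.sin(s[2]); a,b=p[0]-s[0],p[1]-s[1]; return np.round([(c*a+d*b)*1e3,(-d*a+c*b)*1e3,p[2]*1e3],1)
def Q(half=0): a=(s[2]+half*np.pi)/2; return [0,np.cos(a),np.sin(a),0]
E
python3 - <<'E'
from h import *
import cv2
from scipy.spatial.transform import Rotation as R
best=min(((abs(q[6]),h,q) for h in(0,1) if (q:=kinematics.solve_ik(W(0,.122,.17),Q(h))) is not None),key=lambda t:t[0])
print(best); np.save("half.npy",best[1])
arm.move_gripper(0.0)
arm.move_pose(W(0,.122,.17),Q(best[1]))
p=np.array(arm.get_tcp_pos());q=arm.get_eef_rot()
c=imaging.read_camera("wrist");M=c["tool_from_camera"];K=c["K"]
print(arm.get_clock(),D(p),q,arm.get_gripper_width(),arm.get_force())
print(K.round(1).tolist(),np.round(M,3).tolist())
im=cv2.resize(c["pixels"],None,fx=1.5,fy=1.5,interpolation=cv2.INTER_CUBIC)
Rt=R.from_quat(np.r_[q[1:],q[0]]).as_matrix()
for n,pt in dict(tab=(0,.122,.108),tabA=(.018,.138,.108),tabB=(-.018,.106,.108),lidr=(.055,.1,.106),lidl=(-.055,.1,.106),ridge=(0,.0835,.118)).items():
    v=Rt.T@(np.array(W(*pt))-p); v=np.linalg.inv(M)@np.r_[v,1]; v=v[:3]
    t=np.arctan2(np.hypot(v[0],v[1]),v[2]); u=K[:2,2]+K[0,0]*t*v[:2]/np.hypot(v[0],v[1])
    print(n,(u*1.5).round()); cv2.drawMarker(im,tuple(int(round(k)) for k in u*1.5),(0,0,255),0,8)
cv2.imwrite("pics/w1.png",im)
E
```

```text
(np.float64(0.5449685264437056), 0, array([-0.85172452,  0.37999952,  0.62450916,  1.80089986, -0.25395526,
        1.04166212, -0.54496853]))
2.825 [ -1.1 123.8 169.9] [-4.07703059e-04  9.79052016e-01 -2.03609811e-01 -1.71023838e-04] 0.00020638056118757364 [-0.23776912  0.58005087  0.03614792]
[[297.3, 0.0, 252.0], [0.0, 297.3, 195.9], [0.0, 0.0, 1.0]] [[1.0, -0.0, -0.001, -0.0], [0.001, 0.958, 0.285, -0.072], [0.001, -0.285, 0.958, -0.142], [0.0, 0.0, 0.0, 1.0]]
tab [381. 320.]
tabA [419. 289.]
tabB [345. 350.]
lidr [487. 359.]
lidl [274. 358.]
ridge [381. 399.]
```

View pics/w1.png

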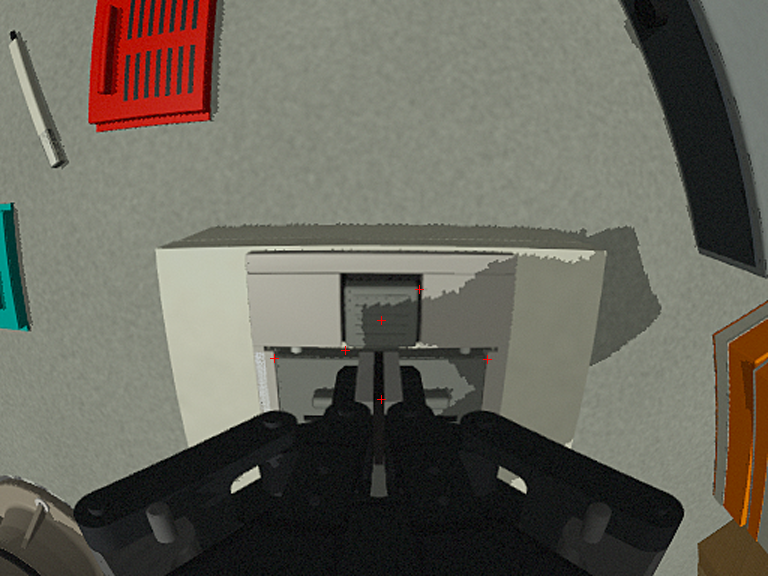

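The pad spans (343,275)–(420,346) and the lid's rear edge is at row ~353. The marks are centred in x, and the real tab lies about 2–3 mm further +y. I'll aim at y = 0.124 and press, watching the force.

Run:
```python
from h import *
import cv2
f0=np.array(arm.get_force())
arm.movel(W(.001,.123,.113),0.1)
z=.112
while z>.0985:
    z-=.0015
    arm.movel(W(.001,.123,z),0.02)
    f=np.array(arm.get_force())-f0
    print(round(z,4),D(arm.get_tcp_pos()),f.round(2))
    if f[2]>8.5: break
arm.wait(.3)
print((np.array(arm.get_force())-f0).round(2),D(arm.get_tcp_pos()))
arm.movel(W(.001,.123,.15),0.12)
c=imaging.read_camera("wrist"); cv2.imwrite("pics/w2.png",c["pixels"][150:,:][:,100:400])
print(arm.get_clock())
```

```text
0.1105 [  1.2 123.2 110.9] [ 1.1  -0.95  0.24]
0.109 [  0.9 123.  109. ] [ 0.74 -1.02 -0.08]
0.1075 [  1.2 123.2 107.7] [0.41 0.47 0.84]
0.106 [  1.3 123.2 106.2] [ 0.23 -0.2   2.71]
0.1045 [  1.3 123.2 104.6] [0.42 0.08 2.84]
0.103 [  1.2 123.2 103.1] [ 0.38 -1.77  3.81]
0.1015 [  1.3 123.2 102. ] [ 0.13 -0.14  8.  ]
0.1 [  1.4 123.2 101.7] [-3.05  0.12 16.25]
[-3.66 -1.   14.13] [  1.4 123.2 101.7]
6.4833
```

View pics/w2.png

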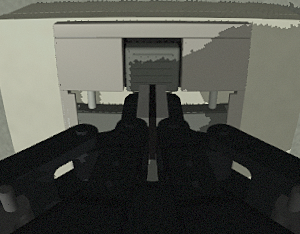

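The lid has popped forward: the plungers and a gap show at row ~105, and the tab bottomed out at 14 N. Now I'll push at the ridge.

Run:
```python
from h import *
import cv2
arm.movel(W(.0,.090,.130),0.12)
f0=np.array(arm.get_force())
arm.movel(W(0,.090,.1105),0.06)
print(D(arm.get_tcp_pos()),(np.array(arm.get_force())-f0).round(2))
for y in(.07,.04,.01,-.013):
    arm.movel(W(0,y,.1105),0.04)
    f=np.array(arm.get_force())-f0; print(D(arm.get_tcp_pos()),f.round(2),round(arm.get_clock(),2))
    if np.linalg.norm(f)>12: break
arm.movel(W(0,-.003,.1105),0.05)
arm.movel(W(0,.0,.20),0.15)
arm.movel(W(0,.10,.24),0.2)
for n in("wrist","top"):
    c=imaging.read_camera(n)["pixels"]
    if n=="top": c=cv2.resize(c[130:250,165:305],None,fx=5,fy=5,interpolation=cv2.INTER_CUBIC)
    cv2.imwrite(f"pics/{n}3.png",c)
print(arm.get_clock())
```

```text
[ -0.2  90.  110. ] [ 0.04 -0.44  1.6 ]
[ -0.   69.8 110.5] [-0.44  0.17  0.21] 8.08
[  0.   40.1 110.5] [-0.79 -1.21  1.33] 8.98
[  0.   10.1 110.5] [-0.87 -0.95  1.34] 9.88
[  0.  -13.  110.5] [-0.16 -1.24  0.13] 10.61
12.5
```

View pics/top3.png

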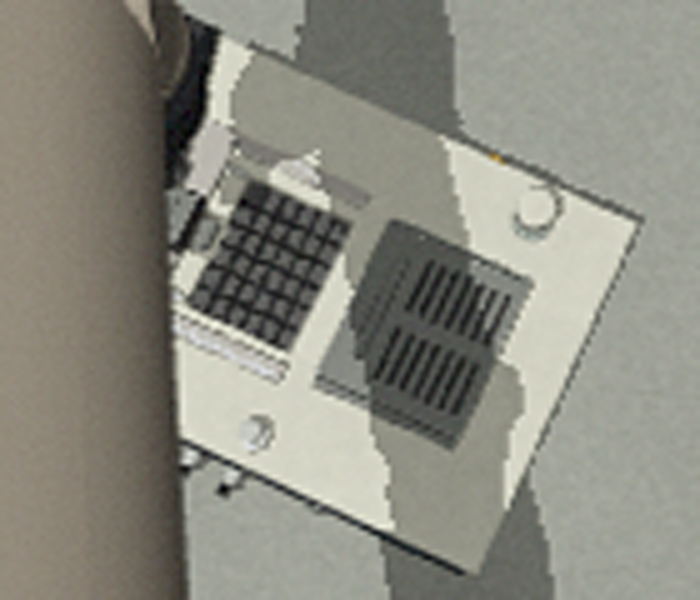

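The lid lies on the deck with its rear edge running from about (393,218) to (318,380), past the rail ends, and the filter is open. I'll check the rear edge numerically.

Run:
```python
from h import *
T=np.load("top.npz");E=T["E"];K=T["K"]
def back(u,v,z):
    p=(np.array([u,v])+.5)/5-.5+[165,130]; r=E[:3,:3]@np.linalg.inv(K)@np.r_[p,1]; t=(z-E[2,3])/r[2]; return D(E[:3,3]+t*r)
for n,a in dict(rearR=(393,218,.106),rearL_flange=(316,382,.093),rearL_top=(322,372,.106),frontR=(535,280,.106),railL=(284,382,.099),vial=(533,235,.09)).items(): print(n,back(*a))
print(arm.get_force(),arm.get_joint_velocities())
```

```text
rearR [ 58.1 -10.5 106. ]
rearL_flange [-57.1 -10.3  93. ]
rearL_top [-51.4 -12.6 106. ]
frontR [  59.5 -109.8  106. ]
railL [-66.4   7.3  99. ]
vial [ 89.9 -95.7  90. ]
[0.22184596 0.46490953 0.24576749] [ 0.0009061  -0.00565071 -0.00044173 -0.00114929 -0.00281297 -0.00153905
 -0.00163528]
```

The rear corners are at y ≈ -10 mm, which leaves a 20 mm margin, with sizes and yaw consistent. The robot is clear.

```bash
python3 -c "
from workcell import order,arm
arm.wait(.2); print(order.finish_job(), arm.get_clock())"
```

```text
the job is handed in; nothing more can be done
the job is handed in; nothing more can be done
```

The lid is off its seat and the filter lies fully open; I handed the job in at about 13 s of the 38 s allowed.

- **Tab:** I pressed it down with shut fingertips until it bottomed out (TCP at z = 101.7 mm, 14 to 16 N). The wrist camera then showed the lid popped forward.
- **Lid:** I pushed it along the rails at the ridge, with about 1 to 2 N on the wrist sensor, then backed off and lifted clear.
- **Last checks:** The top camera puts both rear corners at y of about -10 mm in the degasser's frame (the limit is +10 mm). It shows the lid square and apparently flat on the deck. The vial and fitting are where they were, and the arm was clear with no contact force.
- **Disagreements and gaps:** The wrist view put the tab about 2 to 3 mm further +y than the fixed cameras, well inside the pad's size. I did not measure the lid's tilt directly. I checked the other bystanders only by keeping the arm's path away from them. The hand-in call gave no verdict.

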